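# Dock the open parts tray in its stand and latch it

### The job

Lift the open blue parts tray by its handle and carry it, level and without jolts, to the raised stand, so that the lock cylinder, key and bolt stay inside. Set it down on the deck between the side guides, push it fully home under the two clips against the back stop, then swing the red latch bar all the way down across its front. Leave the brass padlock and the roll of tape where they lie.

Things in the scene. Friction and masses are not known exactly. Their poses are not given: they have to be found in the camera images.
- tray: Open blue steel tray, 90 (x) x 120 (y) mm, walls 22 mm high, walls and floor 3 mm thick; about 0.35 kg empty, 0.6 kg loaded. A low divider runs along x through the middle and carries a bridge handle. Origin: centre of the underside; z up. Same either way round.
- tray_handle (a point): Middle of the tray's handle, 63 mm above the tray's underside: a black straight bar along the tray's x axis, 74 mm long, 10 mm wide (y), 14 mm tall (top at 70 mm), on two 8 mm posts at x = -31 and +31 mm. Grasp it from above at its middle, fingers either side.
- cylinder: Brass lock cylinder lying loose in the tray's +y half, 31 x 64 x 22 mm, its length along its y axis. Origin: centre of the underside.
- key: Key blank with black head lying loose in the tray's -y half, 75 x 25 x 9 mm, its length along its x axis. Origin: centre of the underside.
- bolt: Brass-coloured hex bolt lying loose beside the key, 17 x 56 x 19 mm, its length along its y axis. Origin: centre of the underside.
- stand: Fixed plywood stand on four legs, open to its front (-x, towards the robot). Origin on the bench. Deck top 85 mm above the bench, from x = -50 (front edge) to +64 mm, y = -78 to +92 mm. Side guides 14 mm high, inner faces at y = -69 and +69 mm (9 mm free each side of the tray), x = -30 to +64 mm. Back stop: wall 34 mm high, front face at x = +58 mm.
- stand_clips (a point): Point between the front edges of the two clips that overhang from the back stop: x = +36, y = 0, z = +115 mm in the stand's frame. The clips reach from there back to the stop at y = 26 to 66 and -66 to -26 mm; their underside is 30 mm above the deck, so the tray cannot be lowered straight into its home place but slides under them.
- stand_setdown (a point): Point on the deck top for the tray's origin when it is first set down, clear of the clips: x = -26, y = 0, z = +85 mm in the stand's frame. The tray then sticks out 21 mm over the deck's front edge and stands safely. Axes as the stand's (tray x along stand x).
- stand_home (a point): Point on the deck top where the tray's origin lies when the tray is home against the back stop: x = +13, y = 0, z = +85 mm in the stand's frame. Axes as the stand's. The tray's front wall is then at stand x = -32 mm. It slides there with a push of about 4 to 10 N.
- latch_pivot (a point): Hinge of the latch bar at the stand's left front corner, x = -40, y = +86, z = +95 mm in the stand's frame. Axes as the stand's; the bar turns about the x axis.
- latch_tip (a point): Centre of the red ball (14 mm across) at the free end of the latch bar, 60 mm from the hinge. The bar is red, 8 mm thick (x), 10 mm wide.
- latch (a joint): Angle of the latch bar, rad: 0 straight up, negative leaning outwards (stand's +y, to -0.4), growing as it swings towards the stand's -y and down; 1.57 at its end stop, level across the front, 10 mm above the deck, its inner face at stand x = -36 mm (4 mm clear of a tray that is home). A push of about 1 N at the ball moves it; it stays where it is left.
- padlock: Brass padlock lying on the bench near the vice, 68 x 45 x 21 mm. A bystander, to be left alone. Origin: centre of the underside.
- tape: Roll of black tape lying on the bench to the left of the stand, 55 mm across, 19 mm high. A bystander, to be left alone. Origin: centre of the underside.

How it is judged:
At the end, for the whole second after the job is handed in: The tray stands level on the deck within 6 mm of home against the back stop, between the guides, at rest; the latch bar is down across its front (1.42 rad or more); cylinder, key and bolt all lie inside the tray (x of tray in the frame of stand_home between -0.006 and 0.004 m and y of tray in the frame of stand_home between -0.013 and 0.013 m and z of tray in the frame of stand_home between -0.004 and 0.005 m and angle between the x axis of tray and the x axis of stand, either way round below 0.2 rad and angle between tray's own z axis and vertical below 0.06 rad and value of joint latch above 1.42 rad and linear speed of tray below 0.02 m/s and x of cylinder in the frame of tray between -0.04 and 0.04 m and y of cylinder in the frame of tray between -0.055 and 0.055 m and z of cylinder in the frame of tray between -0.003 and 0.02 m and x of key in the frame of tray between -0.04 and 0.04 m and y of key in the frame of tray between -0.055 and 0.055 m and z of key in the frame of tray between -0.003 and 0.02 m and x of bolt in the frame of tray between -0.04 and 0.04 m and y of bolt in the frame of tray between -0.055 and 0.055 m and z of bolt in the frame of tray between -0.003 and 0.02 m); the robot touches nothing.
It fails at once if the lock cylinder, key or bolt leaves the tray (x of any of cylinder, key, bolt in the frame of tray above 0.045 m or x of any of cylinder, key, bolt in the frame of tray below -0.045 m or y of any of cylinder, key, bolt in the frame of tray above 0.06 m or y of any of cylinder, key, bolt in the frame of tray below -0.06 m or z of any of cylinder, key, bolt in the frame of tray above 0.04 m).
It fails at once if the tray is tilted more than about 17 degrees (angle between tray's own z axis and vertical above 0.3 rad).
It fails at once if the tray is dropped or flung (faster than 0.9 m/s) (linear speed of tray above 0.9 m/s).
It fails at once if the padlock or the tape is moved more than 30 mm (distance of any of padlock, tape from where it was at the start of the episode above 0.03 m).
It also fails if it takes over 64 s, if anything falls off the work surface, if the arm or the gripper's body presses on something with over 40 N, if the wrist force passes 120 N, or if a joint passes its speed limit or range.

### The arm

A 6-joint arm with a two-finger parallel gripper is mounted at the origin on a cart in front of the work surface, level with it; the furniture and walls round the work are solid. World frame = base frame: x ahead of the robot, y to its left, z up, the work surface at z = 0. Lengths are in m, angles in rad, forces in N, time in s.
With the tool pointing down it reaches from about 0.4 to 0.925 m from the base axis. Payload 12.5 kg.
Tool frame: the origin (TCP) lies between the finger pads; the fingertips stand 19 mm ahead of it and the grasp point (between the pads) is the TCP (manip.tips_ahead is the distance from the TCP to the fingertips, in m); z points along the fingers, y is the line along which they close (so a half turn about z gives the same grasp; the last joint's range is limited). The gripper opens to 95 mm and grips with 3 to 60 N. Pads are 20 mm wide; open, the fingers measure 119 mm over their backs; the gripper's body (75 mm by 180 mm) begins 59 mm behind the grasp point.
Start: joints at [1.105, 0.491, 1.559, -0, 1.092, -0.106], TCP at [0.22, 0.585, 0.234] pointing down, gripper open.
Joint ranges: [-3.1, 3.1], [-0.84, 2.19], [0.05, 2.79], [-1.13, 4.28], [0.06, 2.93], [-2.69, 2.69]. Speed limits (rad/s): [2.22, 2.22, 2.79, 3.14, 3.14, 3.14].

### API

Orientations are given as a rotation vector (axis times angle).
In Python, from rig import manip gives the robot as it stands. The module is installed in compiled form; this text tells all that it offers.
- The arm moves only by the tool carry_out, never from a script. Its argument "plan" is a list that holds one entry, the list of rows, each a list of 6 numbers: the shift along the tool's x, y, z in m, then the turn, a rotation vector about the tool's x, y, z in degrees. In form: [[[dx, dy, dz, rx, ry, rz], ...]]. A call has 1 to 8 rows; each row is the pose to reach, as a shift and turn from the pose commanded when the call began, along the tool's axes at that moment; what a row does not reach only later rows make up. A row lasts 1/12 s, in which the tool goes at most 41.7 mm and 7.16 degrees, less where a joint would pass 70% of its speed; a pose out of reach is approached as far as the arm can. A call with a gripper value outside its range is refused whole. "jaw" is the opening in per cent of the stroke, from 0 (shut) to 100 (fully open), set as the call begins (left out, the last holds). The fingers move at their own pace and stop on an object; "grip_force" is the grip in N (left out, the last holds). Time passes only in rows, so rows that repeat a pose let the fingers close. It gives the time, the measured TCP pose, the force, the opening and the grip force at its end, in the units of the state.
- manip.get_state(): the state, without advancing time (a new reading comes with each control period).
- manip.camera(name): name is "side" or "top"; returns (picture, depth): 384x512x3 uint8, red, green, blue; 384x512 float32, m along the optical axis (not along the pixel's ray), 0 where there is no reading.
- manip.calibration(name): a dict with "fx", "fy", "cx", "cy" (pixels), "view" (4x4, takes a point from world to camera coordinates). Camera axes: x right, y down, z forward; pixel columns grow to the right and rows downward; lengths in m; the calibration is good to about 2 mm. A picture is of the moment at which its call begins. calibration takes no time and is no camera call.
- manip.hand_in(): hands the job in; it is judged then, once.
The state is a dict: "t": time; "qpos": joint angles; "qvel": joint speeds; "joint_torque": joint torques, N m; "ee_pos": TCP position; "ee_rot": TCP orientation; "wrist_force": force on the tool from outside, world axes, zero at the start; "moment": the same for the moment, N m; "gripper_width": finger opening in m; "gripper_force": force on a finger pad.
Only numpy, scipy, OpenCV 4.12 (cv2) and the standard library are available. Lean on these libraries where they do the work, as an engineer would, in place of code of your own. Each camera call takes 0.05 s, during which the arm holds its last target. There are 200 camera calls.

## Working session

There is one attempt and no reset: what is moved stays moved. The work goes in short steps, Python scripts to look and compute and a tool call to move; the robot and the scene stay as the last step left them, time stands still between calls to the robot, and variables do not carry over. Pictures are saved under pics/ and viewed, at most 10 in all, crops included, and the job is handed in when it is done.

Besides the shell and the picture viewer there is one more tool, called after ">>>" by a JSON object that holds its "method" and its "body". carry_out: Moves the arm, as the interface text tells. Its arguments: {"type":"object","properties":{"plan":{"type":"array"},"jaw":{"type":"number"},"grip_force":{"type":"number"}},"required":["plan"]}

```bash
mkdir -p pics; cat > h.py <<'E'
import numpy as np, cv2
from rig import manip
from scipy.spatial.transform import Rotation as R
def snap(n,f=None):
    p,d=manip.camera(n)
    if f: cv2.imwrite('pics/'+f,p[:,:,::-1])
    return p,d
def cloud(n,d):
    c=manip.calibration(n); v,u=np.mgrid[:384,:512]
    P=np.stack([(u-c['cx'])/c['fx']*d,(v-c['cy'])/c['fy']*d,d,np.ones_like(d)],-1)
    W=P@np.linalg.inv(c['view']).T
    W=W[...,:3]; W[d==0]=np.nan
    return W
E
python3 - <<'E'
from h import *
s=manip.get_state(); print(s)
for n in('side','top'):
    p,d=snap(n,n+'1.png'); np.savez('/tmp/%s1.npz'%n,p=p,d=d); c=manip.calibration(n); print(n,c['fx'],np.linalg.inv(c['view']).round(3).tolist(),(d==0).mean())
E
```

```text
{'t': 0.0, 'qpos': array([ 1.10535490e+00,  4.91579845e-01,  1.55947621e+00,  1.07456807e-05,
        1.09168320e+00, -1.05590946e-01]), 'qvel': array([-6.58779200e-04, -1.88652978e-04, -4.32761599e-04,  2.51636643e-03,
        8.03425746e-05, -6.41964464e-04]), 'joint_torque': array([ 2.84691254e-03, -6.12626910e+01, -2.58173704e+01,  6.92936475e-02,
        4.82453650e-02, -1.10187218e-04]), 'ee_pos': array([0.21995105, 0.58477211, 0.23303992]), 'ee_rot': array([-5.62155068e-01, -3.09054957e+00,  1.72375532e-03]), 'wrist_force': array([ 0.07832521,  0.33073972, -0.24813026]), 'moment': array([-0.04555345,  0.02912344,  0.0154203 ]), 'gripper_force': 0.0, 'gripper_width': 0.09515520896426724}
side 347.4225673714094 [[0.89, -0.138, 0.435, 0.145], [-0.456, -0.312, 0.834, -0.59], [0.021, -0.94, -0.34, 0.419], [0.0, 0.0, 0.0, 1.0]] 0.0039215087890625
top 492.18840234023975 [[0.01, -0.995, 0.098, 0.404], [-1.0, -0.008, 0.015, 0.11], [-0.014, -0.098, -0.995, 1.062], [0.0, 0.0, 0.0, 1.0]] 0.004079182942708333
```

View pics/side1.png

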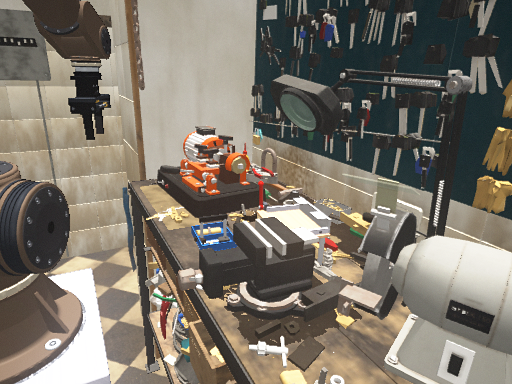

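View pics/top1.png

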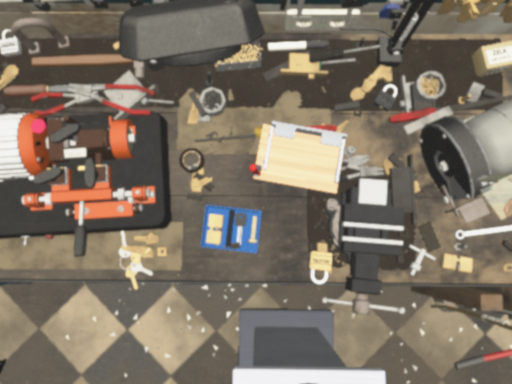

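The top view shows the blue tray at about (232,229) with its handle along the image vertical. The plywood stand is at (300,157), slightly turned, with the red latch ball at (253,168). The tape is at (191,159) and the padlock at (320,262). The side view shows the tray at (213,235), the upright red latch at (262,193), and the vice in front of the stand.

```bash
python3 - <<'E'
from h import *
z=np.load('/tmp/top1.npz'); p,d=z['p'],z['d']; W=cloud('top',d)
hsv=cv2.cvtColor(p,cv2.COLOR_RGB2HSV)
def rep(name,m):
    P=W[m]; P=P[~np.isnan(P[:,0])]; 
    r=cv2.minAreaRect((P[:,:2]*1000).astype(np.float32)); print(name,len(P),np.round(r[0],1),np.round(r[1],1),round(r[2],1),'z pct',np.percentile(P[:,2],[2,25,50,75,98]).round(3))
def roi(u0,v0,u1,v1):
    m=np.zeros((384,512),bool); m[v0:v1,u0:u1]=1; return m
H,S,V=[hsv[...,i].astype(int) for i in range(3)]
r=roi(190,195,275,260)
blue=(H>100)&(H<125)&(S>150)&r
rep('blue',blue)
rep('blue wall',blue&(W[...,2]>.016)&(W[...,2]<.03))
hd=r&(W[...,2]>.055)&(W[...,2]<.09); rep('handle',hd)
r=roi(240,115,360,200)
rep('deck',r&(abs(W[...,2]-.085)<.006)&(S<150))
for lo,hi in((.094,.106),(.11,.116),(.116,.123),(.123,.14)):
    rep('z%g'%lo,r&(W[...,2]>lo)&(W[...,2]<hi))
red=((H<6)|(H>172))&(S>150)&(V>120)
rr=red&roi(235,150,275,185); rep('red',rr); 
P=W[rr]; print(np.unique(P.round(3),axis=0)[:60])
# top-down height map view of stand
crop=cv2.resize(p[110:200,235:365],None,fx=6,fy=6,interpolation=cv2.INTER_CUBIC)
cv2.imwrite('pics/c1.png',crop[:,:,::-1])
# side red
z=np.load('/tmp/side1.npz'); p,d=z['p'],z['d']; W=cloud('side',d); hsv=cv2.cvtColor(p,cv2.COLOR_RGB2HSV)
H,S,V=[hsv[...,i].astype(int) for i in range(3)]
red=((H<6)|(H>172))&(S>150)&(V>90)&roi(250,170,275,215); rep('side red',red)
for v in range(170,215,3):
    m=red.copy(); m[:v]=0; m[v+1:]=0
    if m.any(): print(v,np.nonzero(m)[1].mean(),W[m].mean(0).round(3))
blue=(H>100)&(H<125)&(S>150)&roi(185,215,240,255); rep('side blue',blue)
E
```

```text
blue 582 [443.3 166.8] [114.6  84.4] 84.0 z pct [-0.001  0.001  0.003  0.004  0.015]
blue wall 11 [429.3 165.7] [ 64.9 119.1] 1.6 z pct [0.017 0.019 0.02  0.021 0.023]
handle 188 [443.3 166.4] [10.1 72.4] 84.2 z pct [0.061 0.068 0.069 0.07  0.073]
deck 3898 [576.5  10.3] [207.7 117.6] 79.1 z pct [0.081 0.083 0.084 0.086 0.088]
z0.094 389 [577.8   6.3] [207.6 115.9] 75.9 z pct [0.094 0.097 0.099 0.1   0.105]
z0.11 144 [578.8   3.5] [204.9 118.7] 75.2 z pct [0.11  0.114 0.115 0.116 0.116]
z0.116 692 [580.2   4.5] [206.3 120.6] 75.3 z pct [0.116 0.117 0.118 0.119 0.122]
z0.123 35 [576.5   5.8] [210.9 110.5] 75.8 z pct [0.123 0.124 0.125 0.128 0.139]
red 48 [558.8 124.6] [34.2 13.1] 37.5 z pct [0.1   0.156 0.158 0.16  0.164]
[[ 0.546  0.121  0.158]
 [ 0.546  0.123  0.158]
 [ 0.547  0.116  0.139]
 [ 0.547  0.117  0.156]
 [ 0.547  0.119  0.156]
 [ 0.548  0.11   0.108]
 [ 0.548  0.116  0.15 ]
 [ 0.548  0.116  0.157]
 [ 0.548  0.117  0.16 ]
 [ 0.548  0.118  0.136]
 [ 0.548  0.119  0.133]
 [ 0.548  0.119  0.162]
 [ 0.548  0.121  0.159]
 [ 0.548  0.125  0.157]
 [ 0.549  0.114  0.139]
 [ 0.549 
[... 655 characters left out ...]
 0.158]
 [ 0.556  0.125  0.158]
 [ 0.557  0.119  0.161]
 [ 0.558  0.121  0.158]
 [ 0.558  0.123  0.157]
 [ 0.576  0.13  -0.004]]
side red 159 [703.6 369.6] [618.   65.4] 60.2 z pct [0.096 0.103 0.116 0.141 0.16 ]
170 264.0 [0.732 0.408 0.095]
173 262.14285714285717 [0.691 0.351 0.104]
176 261.5 [0.679 0.335 0.1  ]
182 260.0 [0.55  0.118 0.159]
185 260.5 [0.55  0.115 0.153]
188 260.5 [0.551 0.115 0.144]
191 260.5 [0.551 0.114 0.137]
194 260.5 [0.551 0.114 0.129]
197 260.5 [0.551 0.114 0.121]
200 260.5 [0.551 0.112 0.114]
203 260.5 [0.55  0.111 0.107]
206 261.5 [0.552 0.109 0.099]
209 260.0 [0.547 0.106 0.093]
side blue 483 [443.  165.3] [123.6  89.8] 84.0 z pct [0.003 0.01  0.015 0.019 0.023]
```

View pics/c1.png

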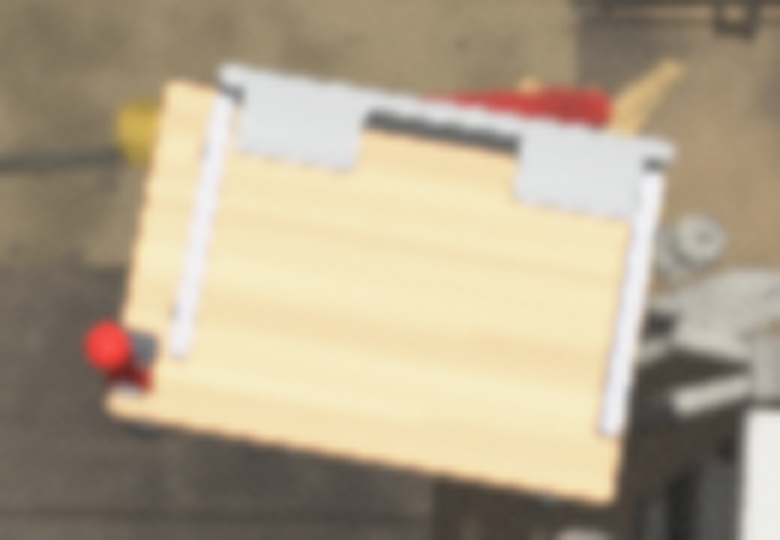

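The crop shows the stand's front deck corners at crop pixels (108,405) and (612,500), the rear left corner at (165,85), the guides' inner front ends at (190,357) and (598,432), the two clips, and the red ball at (109,346). I'll fit the stand pose from these.

```bash
cat >> h.py <<'E'
def ray(n,u,v,z):
    c=manip.calibration(n); T=np.linalg.inv(c['view']); 
    r=T[:3,:3]@[(u-c['cx'])/c['fx'],(v-c['cy'])/c['fy'],1]; o=T[:3,3]
    return o+r*(z-o[2])/r[2]
E
python3 - <<'E'
from h import *
L=[((108,405),(-50,92),.085),((612,500),(-50,-78),.085),((165,82),(64,92),.085),((189,357),(-30,69),.099),((598,433),(-30,-69),.099),
((357,168),(36,26),.118),((516,203),(36,-26),.118),((640,219),(36,-66),.118),((240,160),(36,66),.118)]
A=np.array([l[1] for l in L])/1000.; B=np.array([ray('top',235+(l[0][0]+.5)/6-.5,110+(l[0][1]+.5)/6-.5,l[2])[:2] for l in L])
a=A-A.mean(0); b=B-B.mean(0)
th=np.arctan2((a[:,0]*b[:,1]-a[:,1]*b[:,0]).sum(),(a*b).sum()); Rm=np.array([[np.cos(th),-np.sin(th)],[np.sin(th),np.cos(th)]])
t=B.mean(0)-Rm@A.mean(0); print('yaw',np.degrees(th),'t',t); print(((B-A@Rm.T-t)*1000).round(1))
for n,q in(('setdown',(-.026,0)),('home',(.013,0)),('pivot',(-.04,.086)),('ballnow',(-.04,.086))): print(n,Rm@q+t)
# latch from clouds
print('ball local',Rm.T@(np.array([.551,.120])-t))
s=manip.get_state(); Rt=R.from_rotvec(s['ee_rot']).as_matrix(); print(Rt.round(3),s['ee_pos'])
z=np.load('/tmp/top1.npz');W=cloud('top',z['d'])
for n,(x0,x1,y0,y1) in {'tray/way':(.3,.7,-.05,.3)}.items():
    m=(W[...,0]>x0)&(W[...,0]<x1)&(W[...,1]>y0)&(W[...,1]<y1); print(np.nanmax(W[...,2][m]))
E
```

```text
yaw -9.88531303850146 t [0.57549124 0.02107077]
[[ 1.5  0.4]
 [ 0.2  0.3]
 [-0.7  1.8]
 [-0.1 -0.2]
 [-0.6  1.5]
 [ 1.7 -0.3]
 [-0.6 -0.6]
 [ 1.3 -1.2]
 [-2.8 -1.7]]
setdown [0.54987725 0.02553436]
home [0.58829824 0.01883897]
pivot [0.55084929 0.11266102]
ballnow [0.55084929 0.11266102]
ball local [-0.04111146  0.09325589]
[[-0.936  0.352 -0.   ]
 [ 0.352  0.936 -0.001]
 [ 0.    -0.001 -1.   ]] [0.21993285 0.5848166  0.23312509]
0.40655337250541923
```

```bash
python3 - <<'E'
from h import *
z=np.load('/tmp/top1.npz');W=cloud('top',z['d']).reshape(-1,3); z=np.load('/tmp/side1.npz');W2=cloud('side',z['d']).reshape(-1,3); W=np.r_[W,W2]
ys=np.arange(.5,-.25,-.05); print('x\\y',*[f'{y:5.2f}' for y in ys])
for x in np.arange(.3,.8,.05):
    print(f'{x:.2f}',*[f"{(lambda q:np.percentile(q,99) if len(q) else -1)(W[(W[:,0]>=x)&(W[:,0]<x+.05)&(W[:,1]<=y)&(W[:,1]>y-.05)][:,2])*1000:5.0f}" for y in ys])
s=manip.get_state(); T=R.from_rotvec(s['ee_rot'])
g=R.from_euler('z',-5.9,degrees=True)*R.from_matrix(np.diag([-1,1,-1.]))
print('pre',T.inv().apply(np.array([.4433,.1664,.14])-s['ee_pos']),np.degrees((T.inv()*g).as_rotvec()))
E
```

```text
x\y  0.50  0.45  0.40  0.35  0.30  0.25  0.20  0.15  0.10  0.05  0.00 -0.05 -0.10 -0.15 -0.20
0.30     4     4     6     6     4     3     4     4     4     3    47   119   119     3     3
0.35   135   135    16    16     4     3    21    23     3     5    25   146   146   144    21
0.40   134   132    63    62     4    23    72    23     4     5   147   149   148   146    11
0.45   125   124   121   117    56    23    72    23     4     4   129   149   148   146   274
0.50   183   183   127   125    29    34     4   159    88    88    99   130   130    53   214
0.55   215   210   170    68    49    39     4   161   100    88   100   100    46    54   220
0.60   215   215   173   139    20    60    57    87   121   121   122   120    21    73   212
0.65    67   103   103   382   404   396   382   369    85    50    49    41    10    72   150
0.70   104   105   107   389   409   403   394   384     5     5     5    22    23    21    73
0.75    14    11    90   360   369   377   384   423   423   420   418   417   413   411    73
pre [-0.35639233 -0.31288827  0.09339732] [-5.54056447e-02 -1.30308033e-02 -1.47149208e+01]
```

>>> {"method": "carry_out", "body": {"plan": [[[-0.01,-0.009,0,0,0,-1],[-0.035,-0.031,0,0,0,-2],[-0.06,-0.053,0,0,0,-4],[-0.085,-0.075,0,0,0,-6],[-0.11,-0.097,0,0,0,-8],[-0.135,-0.119,0,0,0,-10],[-0.16,-0.141,0,0,0,-12],[-0.18,-0.158,0,0,0,-14.7]]], "jaw": 60}}

```text
t: 0.77
ee_pos: [0.3334, 0.3717, 0.2335]
ee_rot: [-0.16, -3.137, 0.001]
wrist_force: [0.3, 1.1, -0.8]
gripper_width: 0.0574
gripper_force: 0.0
```

```bash
cat >> h.py <<'E'
def togo(xyz,yaw):
    "shift and turn in tool axes to TCP xyz with tool y at yaw+90deg, from the measured pose"
    s=manip.get_state(); T=R.from_rotvec(s['ee_rot'])
    g=R.from_euler('z',yaw,degrees=True)*R.from_matrix(np.diag([-1,1,-1.]))
    return (T.inv().apply(np.array(xyz)-s['ee_pos'])*1000).round(1),np.degrees((T.inv()*g).as_rotvec()).round(2)
E
python3 - <<'E'
from h import *
print(togo([.4433,.1664,.14],-5.9),manip.get_state()['ee_pos'])
z=np.load('/tmp/top1.npz');W=cloud('top',z['d']).reshape(-1,3); z=np.load('/tmp/side1.npz');W2=cloud('side',z['d']).reshape(-1,3); W=np.r_[W,W2]
for x in np.arange(.38,.6,.02):
    q=W[(W[:,0]>=x)&(W[:,0]<x+.02)&(W[:,1]>-.12)&(W[:,1]<.05)]
    for h in(.05,.09,.125): 
        k=q[q[:,2]>h]; print(f'{x:.2f} >{h}',len(k),np.sort(k[:,1])[-4:].round(3) if len(k) else '')
E
```

```text
(array([-130.3, -193. ,   93.6]), array([-0.03, -0.01,  0.06])) [0.33338526 0.37172435 0.23352257]
0.38 >0.05 689 [-0.05  -0.05  -0.049 -0.049]
0.38 >0.09 667 [-0.05  -0.05  -0.049 -0.049]
0.38 >0.125 269 [-0.05  -0.05  -0.049 -0.049]
0.40 >0.05 654 [-0.048 -0.047 -0.047 -0.047]
0.40 >0.09 641 [-0.048 -0.047 -0.047 -0.047]
0.40 >0.125 602 [-0.048 -0.047 -0.047 -0.047]
0.42 >0.05 393 [-0.047 -0.047 -0.046 -0.045]
0.42 >0.09 361 [-0.047 -0.047 -0.046 -0.045]
0.42 >0.125 140 [-0.047 -0.047 -0.046 -0.045]
0.44 >0.05 836 [-0.049 -0.049 -0.048 -0.047]
0.44 >0.09 811 [-0.049 -0.049 -0.048 -0.047]
0.44 >0.125 691 [-0.049 -0.049 -0.048 -0.047]
0.46 >0.05 568 [-0.05 -0.05 -0.05 -0.05]
0.46 >0.09 567 [-0.05 -0.05 -0.05 -0.05]
0.46 >0.125 559 [-0.05 -0.05 -0.05 -0.05]
0.48 >0.05 377 [-0.051 -0.051 -0.051 -0.051]
0.48 >0.09 365 [-0.051 -0.051 -0.051 -0.051]
0.48 >0.125 269 [-0.051 -0.051 -0.051 -0.051]
0.50 >0.05 465 [-0.018 -0.016 -0.014 -0.013]
0.50 >0.09 376 [-0.07 -0.07 -0.07 -0.07]
0.50 >0.125 253 [-0.083 -0.083 -0.083 -0.083]
0.52 >0.05 711 [0.05 0.05 0.05 0.05]
0.52 >0.09 275 [-0.044 -0.042 -0.042 -0.042]
0.52 >0.125 221 [-0.085 -0.084 -0.084 -0.084]
0.54 >0.05 514 [0.05 0.05 0.05 0.05]
0.54 >0.09 39 [-0.044 -0.043 -0.042 -0.039]
0.54 >0.125 0 
0.56 >0.05 621 [0.05 0.05 0.05 0.05]
0.56 >0.09 39 [-0.047 -0.046 -0.046 -0.046]
0.56 >0.125 0 
0.58 >0.05 685 [0.05 0.05 0.05 0.05]
0.58 >0.09 74 [-0.05 -0.05 -0.05 -0.05]
0.58 >0.125 0
```

>>> {"method": "carry_out", "body": {"plan": [[[-0.015,-0.022,0.01,0,0,0],[-0.037,-0.055,0.02,0,0,0],[-0.06,-0.088,0.035,0,0,0],[-0.083,-0.122,0.05,0,0,0],[-0.105,-0.155,0.065,0,0,0],[-0.122,-0.181,0.08,0,0,0],[-0.13,-0.193,0.09,0,0,0],[-0.13,-0.193,0.0935,0,0,0]]]}}

```text
t: 1.43
ee_pos: [0.443, 0.1658, 0.1386]
ee_rot: [-0.168, -3.135, 0.001]
wrist_force: [-1.1, 0.2, -0.9]
gripper_width: 0.0572
gripper_force: 0.0
```

```bash
python3 - <<'E'
from h import *
print(togo([.4433,.1664,.063],-5.9),manip.get_state()['ee_pos'])
p,d=snap('side'); q=p[150:280,150:290]; cv2.imwrite('pics/s2.png',cv2.resize(q,None,fx=4,fy=4)[:,:,::-1])
E
```

```text
(array([-0.3,  0.6, 75.6]), array([-0.04, -0.11, -0.22])) [0.443045   0.16584087 0.13862533]
```

View pics/s2.png

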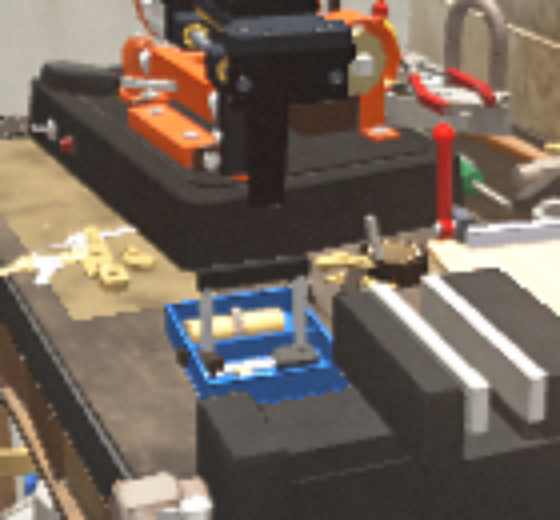

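The gripper at crop (265,200) hangs over the middle of the handle at (252,275), and nothing is in the way. I'll go down and grip.

>>> {"method": "carry_out", "body": {"plan": [[[0,0.0005,0.012,0,0,0],[0,0.0005,0.03,0,0,0],[0,0.0005,0.048,0,0,0],[0,0.0005,0.062,0,0,0],[0,0.0005,0.071,0,0,0],[0,0.0005,0.0755,0,0,0],[0,0.0005,0.0755,0,0,0],[0,0.0005,0.0755,0,0,0]]]}}

```text
t: 2.15
ee_pos: [0.4424, 0.1693, 0.0651]
ee_rot: [0.161, 3.137, 0.0]
wrist_force: [-0.0, 0.8, -0.2]
gripper_width: 0.0571
gripper_force: 0.0
```

>>> {"method": "carry_out", "body": {"plan": [[[0,0,0,0,0,0],[0,0,0,0,0,0],[0,0,0,0,0,0],[0,0,0,0,0,0],[0,0,0,0,0,0],[0,0,0,0,0,0],[0,0,0,0,0,0],[0,0,0,0,0,0]]], "jaw": 0, "grip_force": 40}}

```text
t: 2.82
ee_pos: [0.4423, 0.1687, 0.0647]
ee_rot: [-0.162, -3.137, 0.0]
wrist_force: [-0.7, -0.3, 1.0]
gripper_width: 0.0099
gripper_force: 40.1
```

>>> {"method": "carry_out", "body": {"plan": [[[0,0,-0.001,0,0,0],[0,0,-0.003,0,0,0],[0,0,-0.006,0,0,0],[0,0,-0.01,0,0,0],[0,0,-0.014,0,0,0],[0,0,-0.017,0,0,0],[0,0,-0.019,0,0,0],[0,0,-0.02,0,0,0]]]}}

```text
t: 3.48
ee_pos: [0.4424, 0.1689, 0.085]
ee_rot: [0.162, 3.137, 0.0]
wrist_force: [-0.2, -0.4, -5.8]
gripper_width: 0.0097
gripper_force: 40.0
```

```bash
python3 - <<'E'
from h import *
print(manip.get_state())
print(togo([.4433,.1664,.24],-5.9)); print(togo([.5499,.0255,.24],-9.9))
E
```

```text
{'t': 3.4833, 'qpos': array([ 2.25054903e-01,  5.10145377e-01,  2.07012481e+00,  1.63897423e-04,
        5.60765675e-01, -1.24260702e+00]), 'qvel': array([ 0.00109408, -0.01562755, -0.0046483 , -0.00013465,  0.02275057,
        0.00062864]), 'joint_torque': array([ 1.04752390e-02, -5.29333091e+01, -1.46299955e+01,  8.52988655e-03,
        1.00519087e-01, -5.29283386e-05]), 'ee_pos': array([0.44243143, 0.1689147 , 0.08504364]), 'ee_rot': array([1.62122625e-01, 3.13689417e+00, 3.70573900e-04]), 'wrist_force': array([-0.16650545, -0.43476646, -5.82905229]), 'moment': array([-0.03700694,  0.02937123, -0.03288918]), 'gripper_force': 39.998740553855896, 'gripper_width': 0.009741098657116025}
(array([  -1.2,   -2.4, -155. ]), array([ 0.02,  0.03, -0.02]))
(array([-121.8, -131.5, -154.9]), array([0.02, 0.03, 3.98]))
```

>>> {"method": "carry_out", "body": {"plan": [[[0,0,-0.002,0,0,0],[0,0,-0.007,0,0,0],[0,0,-0.015,0,0,0],[0,0,-0.025,0,0,0],[0,0,-0.036,0,0,0],[0,0,-0.048,0,0,0],[0,0,-0.06,0,0,0],[0,0,-0.072,0,0,0]]]}}

```text
t: 4.15
ee_pos: [0.4422, 0.1689, 0.1578]
ee_rot: [0.162, 3.137, 0.0]
wrist_force: [0.1, -1.2, -5.4]
gripper_width: 0.0095
gripper_force: 40.0
```

>>> {"method": "carry_out", "body": {"plan": [[[0,0,-0.012,0,0,0],[0,0,-0.024,0,0,0],[0,0,-0.036,0,0,0],[0,0,-0.048,0,0,0],[0,0,-0.06,0,0,0],[0,0,-0.071,0,0,0],[0,0,-0.079,0,0,0],[0,0,-0.083,0,0,0]]]}}

```text
t: 4.82
ee_pos: [0.4424, 0.1689, 0.241]
ee_rot: [0.162, 3.136, 0.001]
wrist_force: [0.3, -0.4, -6.4]
gripper_width: 0.0098
gripper_force: 40.0
```

>>> {"method": "carry_out", "body": {"plan": [[[-0.001,-0.001,0,0,0,0],[-0.004,-0.004,0,0,0,0.1],[-0.009,-0.01,0,0,0,0.3],[-0.016,-0.017,0,0,0,0.5],[-0.024,-0.026,0,0,0,0.8],[-0.033,-0.036,0,0,0,1.1],[-0.043,-0.046,0,0,0,1.4],[-0.053,-0.057,0,0,0,1.7]]]}}

```text
t: 5.48
ee_pos: [0.4902, 0.1052, 0.2395]
ee_rot: [-0.21, -3.134, -0.0]
wrist_force: [0.5, 0.4, -6.2]
gripper_width: 0.0097
gripper_force: 40.0
```

```bash
python3 - <<'E'
from h import *
print(manip.get_state()['ee_pos'],manip.get_state()['wrist_force']); print(togo([.5499,.0255,.24],-9.9))
E
```

```text
[0.49024845 0.10524049 0.23946625] [ 0.5408099   0.4073369  -6.16237915]
(array([-69.8, -71.1,  -0.5]), array([ 0.  , -0.  ,  2.22]))
```

>>> {"method": "carry_out", "body": {"plan": [[[-0.01,-0.01,0,0,0,0.3],[-0.02,-0.02,0,0,0,0.6],[-0.03,-0.03,0,0,0,0.9],[-0.039,-0.039,0,0,0,1.2],[-0.047,-0.047,0,0,0,1.5],[-0.054,-0.054,0,0,0,1.8],[-0.06,-0.06,0,0,0,2.0],[-0.065,-0.065,0,0,0,2.2]]]}}

```text
t: 6.15
ee_pos: [0.5455, 0.033, 0.2396]
ee_rot: [-0.269, -3.13, -0.0]
wrist_force: [0.4, -0.3, -6.7]
gripper_width: 0.0095
gripper_force: 40.0
```

>>> {"method": "carry_out", "body": {"plan": [[[-0.003,-0.003,0,0,0,0],[-0.004,-0.005,0,0,0,0],[-0.004,-0.005,0,0,0,0],[-0.004,-0.005,0,0,0,0]]]}}

```text
t: 6.48
ee_pos: [0.5479, 0.0283, 0.2396]
ee_rot: [-0.269, -3.13, -0.0]
wrist_force: [0.4, 0.9, -5.1]
gripper_width: 0.0098
gripper_force: 40.0
```

```bash
python3 - <<'E'
from h import *
print(manip.get_state()['ee_pos']); print(togo([.5499,.0255,.24],-9.9))
p,d=snap('side'); q=p[150:250,170:350]; cv2.imwrite('pics/s3.png',cv2.resize(q,None,fx=4,fy=4)[:,:,::-1])
hsv=cv2.cvtColor(p,cv2.COLOR_RGB2HSV); W=cloud('side',d)
m=(hsv[...,0]>100)&(hsv[...,0]<125)&(hsv[...,1]>150)&(abs(W[...,0]-.55)<.1)&(abs(W[...,1]-.03)<.12)&(W[...,2]>.15)
P=W[m]; print(len(P)); r=cv2.minAreaRect((P[:,:2]*1000).astype(np.float32)); print(r,np.percentile(P[:,2],[1,50,99]))
E
```

```text
[0.54786491 0.02827727 0.23961411]
(array([-2.5, -2.4, -0.4]), array([ 0.01, -0.01,  0.09]))
177
((548.8992919921875, 28.116111755371094), (122.56452941894531, 90.11585235595703), 80.01757049560547) [0.17701136 0.19491805 0.19748663]
```

View pics/s3.png

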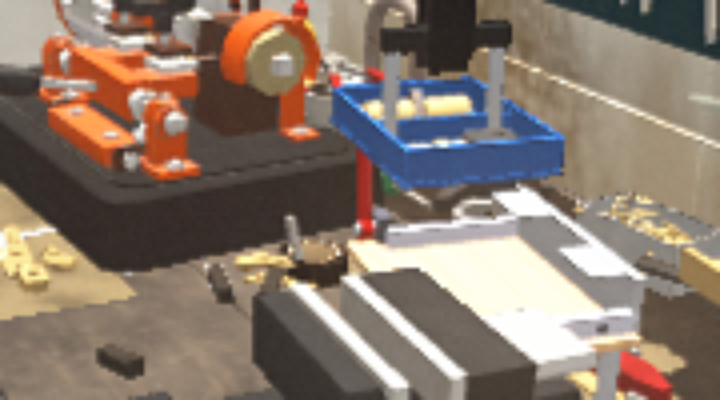

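The tray (crop about (450,135)) hangs level over the deck. The cylinder, key and bolt are inside, and it clears the upright latch. I'll make a small correction and lower it.

>>> {"method": "carry_out", "body": {"plan": [[[-0.001,-0.001,0.002,0,0,0],[-0.002,-0.002,0.008,0,0,0],[-0.0025,-0.0025,0.018,0,0,0],[-0.0025,-0.0025,0.03,0,0,0],[-0.0025,-0.0025,0.042,0,0,0],[-0.0025,-0.0025,0.053,0,0,0],[-0.0025,-0.0025,0.062,0,0,0],[-0.0025,-0.0025,0.068,0,0,0]]]}}

```text
t: 7.2
ee_pos: [0.5497, 0.0252, 0.17]
ee_rot: [-0.269, -3.128, -0.0]
wrist_force: [-0.1, 0.7, -5.5]
gripper_width: 0.0099
gripper_force: 40.0
```

>>> {"method": "carry_out", "body": {"plan": [[[0,0,0.004,0,0,0],[0,0,0.007,0,0,0],[0,0,0.01,0,0,0],[0,0,0.013,0,0,0],[0,0,0.015,0,0,0],[0,0,0.016,0,0,0],[0,0,0.017,0,0,0],[0,0,0.017,0,0,0]]]}}

```text
t: 7.87
ee_pos: [0.5501, 0.0252, 0.1546]
ee_rot: [0.269, 3.13, 0.0]
wrist_force: [-0.5, 0.2, -6.7]
gripper_width: 0.0097
gripper_force: 40.0
```

```bash
python3 - <<'E'
from h import *
print(manip.get_state()['ee_pos'],manip.get_state()['wrist_force']); print(togo([.5499,.0255,.1497],-9.9))
E
```

```text
[0.55014878 0.02518274 0.15462609] [-0.511006    0.2072466  -6.67783715]
(array([0.3, 0.3, 4.9]), array([0.01, 0.01, 0.09]))
```

>>> {"method": "carry_out", "body": {"plan": [[[0,0,0.001,0,0,0],[0,0,0.002,0,0,0],[0,0,0.003,0,0,0],[0,0,0.0035,0,0,0],[0,0,0.004,0,0,0],[0,0,0.004,0,0,0]]]}}

```text
t: 8.37
ee_pos: [0.5501, 0.0252, 0.1505]
ee_rot: [-0.269, -3.13, -0.0]
wrist_force: [-0.6, 0.0, -6.4]
gripper_width: 0.0101
gripper_force: 40.0
```

>>> {"method": "carry_out", "body": {"plan": [[[0,0,0.0003,0,0,0],[0,0,0.0006,0,0,0],[0,0,0.001,0,0,0],[0,0,0.001,0,0,0]]]}}

```text
t: 8.7
ee_pos: [0.5502, 0.0252, 0.1497]
ee_rot: [0.269, 3.13, 0.0]
wrist_force: [-0.5, -0.7, -4.9]
gripper_width: 0.0102
gripper_force: 40.0
```

>>> {"method": "carry_out", "body": {"plan": [[[0,0,0.0003,0,0,0],[0,0,0.0006,0,0,0],[0,0,0.0008,0,0,0],[0,0,0.0008,0,0,0]]]}}

```text
t: 9.03
ee_pos: [0.5502, 0.0252, 0.1497]
ee_rot: [0.269, 3.129, 0.0]
wrist_force: [-3.4, -0.4, 6.3]
gripper_width: 0.0101
gripper_force: 40.0
```

>>> {"method": "carry_out", "body": {"plan": [[[-0.001,0,0,0,0,0],[-0.003,0,0,0,0,0],[-0.007,0,0,0,0,0],[-0.012,0,0,0,0,0],[-0.017,0,0,0,0,0],[-0.022,0,0,0,0,0],[-0.026,0,0,0,0,0],[-0.029,0,0,0,0,0]]]}}

```text
t: 9.7
ee_pos: [0.5783, 0.0204, 0.1497]
ee_rot: [-0.269, -3.129, -0.0]
wrist_force: [-12.0, 1.4, 9.5]
gripper_width: 0.0097
gripper_force: 40.0
```

>>> {"method": "carry_out", "body": {"plan": [[[-0.002,0,0,0,0,0],[-0.004,0,0,0,0,0],[-0.005,0,0,0,0,0],[-0.006,0,0,0,0,0],[-0.006,0,0,0,0,0]]]}}

```text
t: 10.12
ee_pos: [0.5842, 0.0194, 0.1497]
ee_rot: [-0.269, -3.13, -0.0]
wrist_force: [-5.5, 1.9, 7.4]
gripper_width: 0.01
gripper_force: 40.0
```

```bash
python3 - <<'E'
from h import *
print(manip.get_state()['ee_pos'],manip.get_state()['wrist_force']); print(togo([.5883,.0188,.149],-9.9))
E
```

```text
[0.58423299 0.01944108 0.1496749 ] [-5.51818257  1.8753055   7.42350837]
(array([-4.1,  0.1,  0.7]), array([ 0.01, -0.03,  0.09]))
```

>>> {"method": "carry_out", "body": {"plan": [[[-0.001,0,-0.0003,0,0,0],[-0.002,0,-0.0003,0,0,0],[-0.003,0,-0.0003,0,0,0],[-0.003,0,-0.0003,0,0,0]]]}}

```text
t: 10.45
ee_pos: [0.5873, 0.0189, 0.1497]
ee_rot: [-0.269, -3.13, -0.0]
wrist_force: [-5.7, 2.2, 6.8]
gripper_width: 0.0095
gripper_force: 40.0
```

>>> {"method": "carry_out", "body": {"plan": [[[-0.0005,0,0,0,0,0],[-0.001,0,0,0,0,0],[-0.0015,0,0,0,0,0],[-0.0015,0,0,0,0,0]]]}}

```text
t: 10.78
ee_pos: [0.5875, 0.0189, 0.1497]
ee_rot: [-0.268, -3.127, -0.001]
wrist_force: [-12.5, 2.1, 10.4]
gripper_width: 0.01
gripper_force: 40.0
```

>>> {"method": "carry_out", "body": {"plan": [[[-0.0005,0,0,0,0,0],[-0.001,0,0,0,0,0],[-0.0015,0,0,0,0,0],[-0.0015,0,0,0,0,0]]]}}

```text
t: 11.12
ee_pos: [0.5876, 0.0189, 0.1498]
ee_rot: [-0.268, -3.123, -0.001]
wrist_force: [-21.3, 4.1, 15.7]
gripper_width: 0.0098
gripper_force: 40.0
```

```bash
python3 - <<'E'
from h import *
p,d=snap('side'); q=p[150:250,170:350]; cv2.imwrite('pics/s4.png',cv2.resize(q,None,fx=4,fy=4)[:,:,::-1])
hsv=cv2.cvtColor(p,cv2.COLOR_RGB2HSV); W=cloud('side',d)
m=(hsv[...,0]>100)&(hsv[...,0]<125)&(hsv[...,1]>150)&(abs(W[...,0]-.57)<.12)&(abs(W[...,1]-.03)<.12)&(W[...,2]>.08)
P=W[m]; print(len(P)); r=cv2.minAreaRect((P[:,:2]*1000).astype(np.float32)); print(r,np.percentile(P[:,2],[1,50,99]))
E
```

```text
354
((587.9678955078125, 18.198348999023438), (122.75100708007812, 89.69886779785156), 80.45384216308594) [0.0886578  0.10126813 0.10819035]
```

View pics/s4.png

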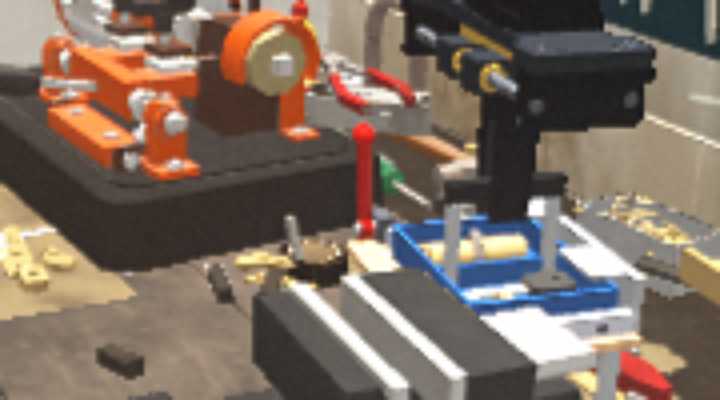

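The tray is home under the clips at crop (505,265), and the force climbs against the stop. The parts are still inside. I'll relax the push, release and rise.

>>> {"method": "carry_out", "body": {"plan": [[[0.001,0,-0.0005,0,0,0],[0.002,0,-0.001,0,0,0],[0.0028,0,-0.0013,0,0,0],[0.0028,0,-0.0013,0,0,0]]]}}

```text
t: 11.5
ee_pos: [0.5875, 0.0188, 0.1501]
ee_rot: [-0.269, -3.129, -0.0]
wrist_force: [-3.8, 1.6, -4.5]
gripper_width: 0.0095
gripper_force: 40.0
```

>>> {"method": "carry_out", "body": {"plan": [[[0,0,0,0,0,0],[0,0,0,0,0,0],[0,0,0,0,0,0],[0,0,0,0,0,0],[0,0,0,0,0,0]]], "jaw": 32}}

```text
t: 11.92
ee_pos: [0.5881, 0.0186, 0.1506]
ee_rot: [0.269, 3.129, 0.0]
wrist_force: [0.6, -0.1, -0.3]
gripper_width: 0.03
gripper_force: 0.0
```

>>> {"method": "carry_out", "body": {"plan": [[[0,0,-0.004,0,0,0],[0,0,-0.015,0,0,0],[0,0,-0.03,0,0,0],[0,0,-0.045,0,0,0],[0,0,-0.06,0,0,0],[0,0,-0.075,0,0,0],[0,0,-0.09,0,0,0],[0,0,-0.1,0,0,0]]]}}

```text
t: 12.58
ee_pos: [0.5881, 0.0186, 0.2529]
ee_rot: [0.269, 3.128, 0.0]
wrist_force: [-0.5, 0.5, -0.6]
gripper_width: 0.0306
gripper_force: 0.0
```

```bash
python3 - <<'E'
from h import *
p,d=snap('side')
hsv=cv2.cvtColor(p,cv2.COLOR_RGB2HSV); W=cloud('side',d)
m=(hsv[...,0]>100)&(hsv[...,0]<125)&(hsv[...,1]>150)&(abs(W[...,0]-.57)<.12)&(abs(W[...,1]-.03)<.12)&(W[...,2]>.08)
P=W[m]; print(len(P)); r=cv2.minAreaRect((P[:,:2]*1000).astype(np.float32)); print(r,np.percentile(P[:,2],[1,50,99]))
S=R.from_euler('z',-9.9,degrees=True); o=np.array([.5755,.0211,0])
for loc in((-.040,.125,.24),(-.04,.125,.16)): print(loc,o+S.apply(loc),togo(o+S.apply(loc),-9.9))
E
```

```text
303
((588.1450805664062, 18.947647094726562), (122.73318481445312, 89.34963989257812), 80.2022933959961) [0.08783384 0.10205544 0.10756407]
(-0.04, 0.125, 0.24) [0.55758676 0.15111583 0.24      ] (array([ 53.2, 125.3,  14. ]), array([0.03, 0.25, 0.09]))
(-0.04, 0.125, 0.16) [0.55758676 0.15111583 0.16      ] (array([ 53.5, 125.2,  94. ]), array([0.03, 0.25, 0.09]))
```

>>> {"method": "carry_out", "body": {"plan": [[[0.007,0.014,0,0,0,0],[0.018,0.038,0,0,0,0],[0.03,0.064,0,0,0,0],[0.042,0.09,0,0,0,0],[0.052,0.112,0,0,0,0],[0.058,0.124,0,0,0,0],[0.0605,0.128,0,0,0,0],[0.0605,0.128,0,0,0,0]]], "jaw": 0}}

```text
t: 13.3
ee_pos: [0.5498, 0.1556, 0.2504]
ee_rot: [-0.267, -3.13, 0.0]
wrist_force: [0.2, 0.0, -0.1]
gripper_width: 0.0006
gripper_force: 0.0
```

>>> {"method": "carry_out", "body": {"plan": [[[0,0,0.008,0,0,0],[0,0,0.022,0,0,0],[0,0,0.04,0,0,0],[0,0,0.06,0,0,0],[0,0,0.08,0,0,0],[0,0,0.092,0,0,0],[0,0,0.097,0,0,0],[0,0,0.097,0,0,0]]]}}

```text
t: 13.97
ee_pos: [0.5499, 0.154, 0.152]
ee_rot: [-0.271, -3.128, 0.001]
wrist_force: [0.0, -1.1, 0.9]
gripper_width: 0.0003
gripper_force: 0.0
```

```bash
cat > arc.py <<'E'
from h import *
S=R.from_euler('z',-9.9,degrees=True); o=np.array([.5755,.0211,0])
s=manip.get_state(); print(s['ee_pos'],'local',S.inv().apply(s['ee_pos']-o),s['gripper_width'],s['wrist_force'])
for th in np.arange(-.2,1.7,.1):
    c=np.array([86,95])+45*np.array([-np.sin(th),np.cos(th)])+5*np.array([np.cos(th),np.sin(th)])
    print(round(th,2),togo(o+S.apply([-.047,(c[0]+12)/1000,(c[1]+19)/1000]),-9.9)[0])
p,d=snap('side'); cv2.imwrite('pics/s5.png',cv2.resize(p[130:250,170:350],None,fx=4,fy=4)[:,:,::-1])
E
python3 arc.py
```

```text
[0.54987999 0.15399741 0.15202916] local [-0.04808744  0.12651365  0.15202916] 0.00032454476038433293 [ 0.01562959 -1.11287521  0.90325909]
-0.2 [ -1.1 -14.7  -5.1]
-0.1 [ -1.1 -19.1  -6.2]
0.0 [ -1.1 -23.5  -7. ]
0.1 [ -1.1 -28.   -7.2]
0.2 [ -1.1 -32.6  -7. ]
0.3 [ -1.1 -37.   -6.4]
0.4 [ -1.1 -41.4  -5.3]
0.5 [ -1.1 -45.7  -3.8]
0.6 [ -1.1 -49.8  -1.9]
0.7 [ -1.1 -53.7   0.4]
0.8 [ -1.1 -57.3   3.1]
0.9 [ -1.1 -60.7   6.2]
1.0 [ -1.1 -63.7   9.6]
1.1 [ -1.1 -66.3  13.2]
1.2 [ -1.1 -68.6  17.1]
1.3 [ -1.1 -70.5  21.2]
1.4 [ -1.1 -72.   25.5]
1.5 [ -1.1 -73.   29.9]
1.6 [ -1.1 -73.6  34.4]
```

View pics/s5.png

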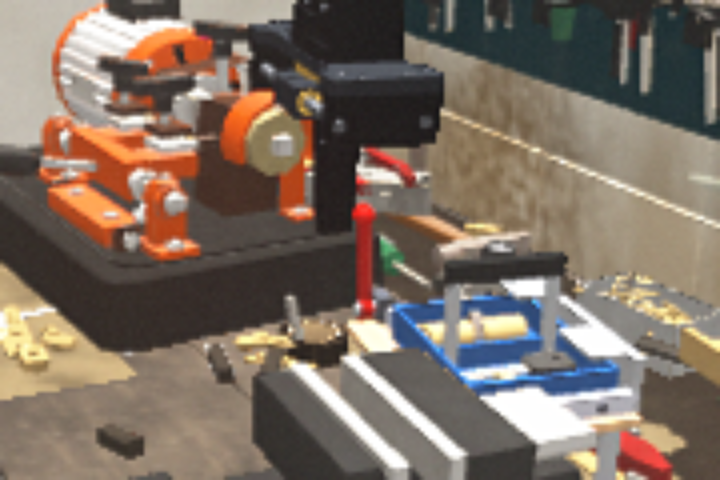

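The tray is free, with the parts inside. The closed fingers (tips at crop (338,232)) stand just outside the red bar and ball at (364,213). I'll push the bar along its arc.

>>> {"method": "carry_out", "body": {"plan": [[[0,-0.008,-0.003,0,0,0],[0,-0.015,-0.005,0,0,0],[0,-0.021,-0.0065,0,0,0],[0,-0.027,-0.007,0,0,0],[0,-0.032,-0.007,0,0,0],[0,-0.037,-0.0065,0,0,0],[0,-0.0415,-0.005,0,0,0],[0,-0.0457,-0.004,0,0,0]]]}}

```text
t: 14.68
ee_pos: [0.5421, 0.1096, 0.1573]
ee_rot: [0.269, 3.13, 0.0]
wrist_force: [-0.2, 0.0, -0.0]
gripper_width: 0.0004
gripper_force: 0.5
```

```bash
sed -i 's/s5.png/s6.png/' arc.py; python3 arc.py
```

```text
[0.54207915 0.10959745 0.15730215] local [-0.04813848  0.08143365  0.15730215] 0.00039287853197325336 [-0.19556192  0.00460662 -0.01454651]
-0.2 [-1.2 30.4  0.2]
-0.1 [-1.2 26.  -1. ]
0.0 [-1.2 21.6 -1.7]
0.1 [-1.2 17.  -2. ]
0.2 [-1.2 12.5 -1.8]
0.3 [-1.1  8.  -1.2]
0.4 [-1.1  3.6 -0.1]
0.5 [-1.1 -0.6  1.4]
0.6 [-1.1 -4.7  3.3]
0.7 [-1.1 -8.6  5.7]
0.8 [ -1.1 -12.2   8.4]
0.9 [ -1.1 -15.6  11.4]
1.0 [ -1.1 -18.6  14.8]
1.1 [ -1.1 -21.3  18.4]
1.2 [ -1.1 -23.6  22.3]
1.3 [ -1.1 -25.5  26.4]
1.4 [ -1.1 -26.9  30.7]
1.5 [ -1.1 -28.   35.1]
1.6 [ -1.1 -28.6  39.6]
```

View pics/s6.png

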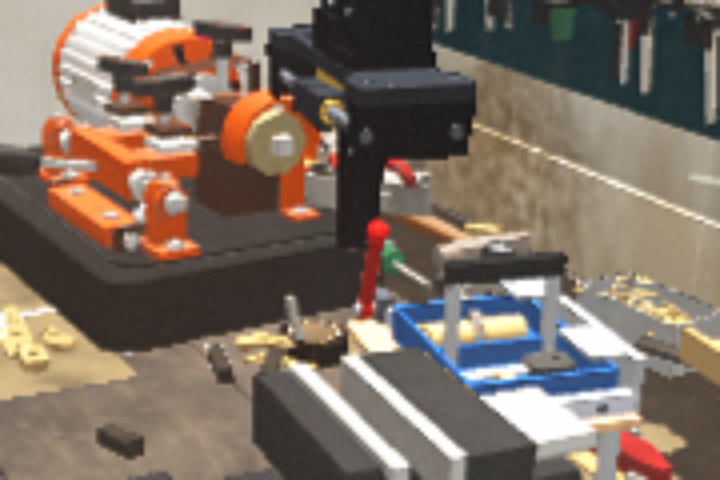

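The bar now leans inwards, with the ball at (378,230), and follows the fingers. I'll continue down the arc.

>>> {"method": "carry_out", "body": {"plan": [[[0,-0.005,0.003,0,0,0],[0,-0.0088,0.0055,0,0,0],[0,-0.0125,0.0083,0,0,0],[0,-0.0157,0.0113,0,0,0],[0,-0.0187,0.0147,0,0,0],[0,-0.0213,0.0183,0,0,0],[0,-0.0236,0.0222,0,0,0],[0,-0.0255,0.0263,0,0,0]]]}}

```text
t: 15.4
ee_pos: [0.5378, 0.0846, 0.1307]
ee_rot: [-0.269, -3.13, 0.0]
wrist_force: [-0.5, -0.1, 2.4]
gripper_width: 0.0005
gripper_force: 0.8
```

>>> {"method": "carry_out", "body": {"plan": [[[0,-0.001,0.003,0,0,0],[0,-0.0018,0.006,0,0,0],[0,-0.0025,0.009,0,0,0],[0,-0.003,0.012,0,0,0],[0,-0.003,0.013,0,0,0],[0,-0.003,0.013,0,0,0]]]}}

```text
t: 15.9
ee_pos: [0.5374, 0.082, 0.1189]
ee_rot: [0.269, 3.129, 0.0]
wrist_force: [-3.9, -2.1, 12.8]
gripper_width: 0.0004
gripper_force: 6.7
```

```bash
sed -i 's/s6.png/s7.png/' arc.py; python3 arc.py|sed -n '1p;18,20p'
```

```text
[0.5373878  0.08199164 0.11894439] local [-0.04801373  0.05343232  0.11894439] 0.0003607141850570998 [-3.90285619 -2.1272352  12.79814939]
1.4 [-1.   1.1 -7.6]
1.5 [-1.   0.  -3.2]
1.6 [-1.  -0.6  1.3]
```

View pics/s7.png

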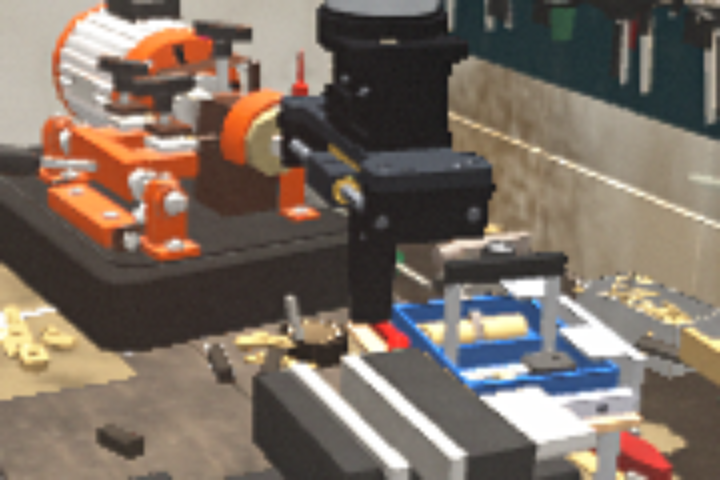

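The bar lies down across the front (red visible at (392,335)), and the force has risen to 13 N at the end-stop height. I'll lift away and check.

>>> {"method": "carry_out", "body": {"plan": [[[0,0,-0.004,0,0,0],[0,0,-0.015,0,0,0],[0,0,-0.035,0,0,0],[0,0,-0.06,0,0,0],[0,0,-0.09,0,0,0],[0.01,0.01,-0.12,0,0,0],[0.03,0.03,-0.14,0,0,0],[0.05,0.05,-0.15,0,0,0]]]}}

```text
t: 16.62
ee_pos: [0.4968, 0.1402, 0.2705]
ee_rot: [0.271, 3.127, 0.002]
wrist_force: [0.9, 0.2, -0.0]
gripper_width: 0.0006
gripper_force: 0.0
```

>>> {"method": "carry_out", "body": {"plan": [[[0.03,0.03,-0.005,0,0,0],[0.06,0.06,-0.01,0,0,0],[0.09,0.09,-0.01,0,0,0],[0.11,0.12,-0.01,0,0,0],[0.12,0.15,-0.01,0,0,0],[0.12,0.17,-0.01,0,0,0],[0.12,0.18,-0.01,0,0,0],[0.12,0.18,-0.01,0,0,0]]]}}

```text
t: 17.28
ee_pos: [0.4091, 0.3389, 0.2777]
ee_rot: [-0.266, -3.13, 0.0]
wrist_force: [-0.6, 0.2, 0.1]
gripper_width: 0.0006
gripper_force: 0.0
```

```bash
python3 - <<'E'
from h import *
S=R.from_euler('z',-9.9,degrees=True); o=np.array([.5755,.0211,0])
p,d=snap('top'); hsv=cv2.cvtColor(p,cv2.COLOR_RGB2HSV); W=cloud('top',d); L=S.inv().apply((np.nan_to_num(W)-o).reshape(-1,3)).reshape(W.shape)
red=((hsv[...,0]<6)|(hsv[...,0]>172))&(hsv[...,1]>150)&(abs(L[...,0]+.04)<.015)&(abs(L[...,1]-.05)<.06)
Q=L[red]; Q=Q[np.argsort(Q[:,1])]; print(len(Q)); print(Q[::6].round(3))
h=(L[...,2]>.148)&(L[...,2]<.162)&(abs(L[...,0])<.06)&(abs(L[...,1])<.03); r=cv2.minAreaRect((L[h][:,:2]*1000).astype(np.float32)); print('handle local',r)
cv2.imwrite('pics/t8.png',cv2.resize(p[100:280,170:370],None,fx=3.3,fy=3.3)[:,:,::-1]); print(manip.get_state()['ee_pos'],manip.get_state()['t'])
E
```

```text
97
[[-0.042  0.023  0.102]
 [-0.038  0.025  0.099]
 [-0.039  0.027  0.102]
 [-0.039  0.029  0.102]
 [-0.043  0.032  0.098]
 [-0.04   0.037  0.099]
 [-0.039  0.041  0.098]
 [-0.04   0.047  0.097]
 [-0.039  0.051  0.1  ]
 [-0.039  0.057  0.096]
 [-0.041  0.063  0.1  ]
 [-0.042  0.069  0.099]
 [-0.039  0.073  0.098]
 [-0.04   0.079  0.099]
 [-0.039  0.083  0.102]
 [-0.04   0.089  0.102]
 [-0.04   0.093  0.099]]
handle local ((13.366523742675781, 0.32759618759155273), (74.90684509277344, 10.111922264099121), 0.12532386183738708)
[0.40897593 0.33769538 0.27762173] 17.3333
```

View pics/t8.png

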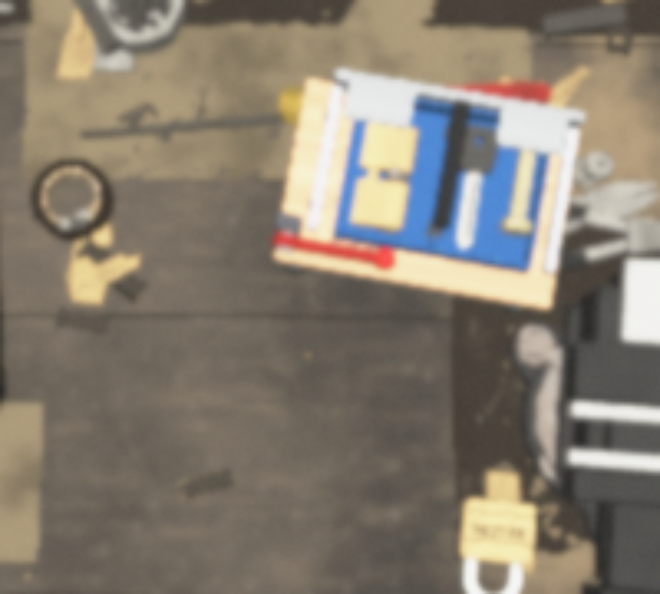

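The tray is home (handle at stand-frame (13.4, 0.3) mm). The latch lies level from (280,240) to (386,258). All three parts are inside, and the tape and padlock have not moved.

```bash
python3 -c "
from rig import manip; print(manip.hand_in())"
```

```text
the job is handed in; nothing more can be done
None
```

I handed the job in after about 17 s: the tray is home under the clips with all three parts inside, the latch bar is fully down, and the padlock and tape were left alone; no verdict was returned.

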